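# Put the mixed-up wall-lamp parts back at their own bench stations

### The arm

A 6-joint arm with a two-finger parallel gripper is mounted at the origin on the work surface. World frame = base frame: x ahead of the robot, y to its left, z up, the work surface at z = 0. Lengths are in m, angles in rad, forces in N, time in s.
With the tool pointing down it reaches from about 0.35 to 0.725 m from the base axis. Payload 4.3 kg.
Tool frame: the origin (TCP) lies where the fingers leave the gripper's body, on its centre line; the fingertips stand 73 mm ahead of it and the grasp point (between the pads) lies 54 mm ahead of it; z points along the fingers, y is the line along which they close (so a half turn about z gives the same grasp; the last joint's range is limited). The gripper opens to 85 mm and grips with 20 to 120 N. Pads are 22 mm wide; open, the fingers measure 114 mm over their backs; the gripper's body (76 mm by 85 mm) begins 54 mm behind the grasp point. The pads swing forward as they close: fully open they stand 13 mm farther back than shut.
Start: joints at [-1.451, 0.377, 0.081, 1.274, 0, 1.46], TCP at [0.131, -0.56, 0.304] pointing down, gripper open.
Joint ranges: [-2.72, 2.72], [-0.84, 1.66], [-1.02, 1.22], [-1.77, 2.12], [-1.37, 1.28], [-3.14, 3.14]. Speed limits (rad/s): [2.57, 2.57, 3.14, 3.14, 3.14, 3.14].

### API

Orientations are given as a 3x3 rotation matrix whose columns are the frame's x, y, z axes.
In Python, from plant import r, imaging gives the robot as it stands. The module is installed in compiled form; this text tells all that it offers. Calls block until the motion is done:
- r.movep(position, orientation): joint-space move of the TCP to a pose.
- r.line_to(position, rotation=None, vel=0.15, threshold=None): straight line of the TCP; rotation=None keeps the orientation; vel is the mean speed in m/s. With threshold (N) it stops when the force on the tool has changed by that much, and returns True; else False.
- r.move_j(angles): joint-space move.
- r.set_gripper(opening, grasp_force=None): finger opening in m; grasp_force is the grip in N (None keeps the last); returns when the fingers have stopped.
- r.pause(seconds).
- r.solve_ik(position, orientation): joint angles nearest the present ones, or None.
- r.observe(): the state.
- imaging.capture(name): name is "side" or "top" or "wrist"; returns a dict with "pixels" (420x560x3 uint8, red, green, blue), "K" (3x3 intrinsics, pixels), "T" (4x4, takes a point from camera to world coordinates). Camera axes: x right, y down, z forward; pixel columns grow to the right and rows downward; lengths in m; the calibration is good to about 2 mm. A picture is of the moment at which its call begins. There is no depth.
A pose or a line that the arm cannot do raises r.PlanningError and nothing moves.
- r.sign_off(): hands the job in; it is judged then, once.
Trained networks look in the newest picture that a camera, given by its name, has taken for a name from the list of things; names that differ only in an ending like _2 or _b are one class to them, and where a whole thing is asked for, a point or a joint stands for the part that bears it (a point fixed in the world has none). Each returns a list of dicts, best first, with "confidence" (0 to 1); they miss things now and then, are a little off and sometimes report something else, mostly with a low value. They report only what shows in the picture. A call takes as long as a camera call. They do not tell look-alikes from the thing itself.
- imaging.cut_out(target, camera): "region" (420x560 bool, what is visible of it) and "point" ([row, column] in pixels, amid what is visible of it).
The state is a dict: "time": time; "q": joint angles; "joint_vel": joint speeds; "effort": joint torques, N m; "eef_pos": TCP position; "eef_rot": TCP orientation; "ft_force": force on the tool from outside, world axes, zero at the start; "moment": the same for the moment, N m; "gripper_width": finger opening in m; "grip_force": force on a finger pad.
Only numpy, scipy, OpenCV 4.12 (cv2) and the standard library are available. Lean on these libraries where they do the work, as an engineer would, in place of code of your own. Each camera call takes 0.05 s, during which the arm holds its last target. There are 200 camera calls.

### The job

The four parts of a wall lamp stand at the wrong stations of the bench; put each in the middle of its own: the frosted glass tube on the white foam packing base, the bronze collar on the square polishing pad, the metal driver box lying lengthwise on the oblong test plate, and the brass finial on the round turntable. A station has room for one part only, so park parts on the empty cardboard sheet when you need to. Leave every part upright, and never let the glass tube fall over.

Things in the scene. Friction and masses are not known exactly. Their poses are not given: they have to be found in the camera images.
- glass_mid (a point): Frosted white glass lamp tube, standing, open at both ends: 52 mm outside diameter, 70 mm tall, 0.13 kg; best gripped from outside in its upper half, so that the top stays clear of the gripper. The point is its centre, 35 mm above its underside; z up.
- collar_mid (a point): Dark bronze collar, a thick short ring lying flat: 58 mm outside diameter, 44 mm hole, 45 mm tall, 0.25 kg. The point is its centre, 22.5 mm above its underside; z up.
- driver_mid (a point): Lamp driver, a closed aluminium box with dark slots on top: 90 mm long (its x axis) by 40 mm wide (y) by 36 mm tall, 0.22 kg. The point is its centre, 18 mm above its underside; z up.
- finial_mid (a point): Turned brass finial standing on a 37 mm foot: 75 mm tall, with a plain cylindrical belt 40 mm in diameter from 26 to 50 mm above its underside (grip there) and a thin pointed tip; 0.16 kg. The point is its centre, 37.5 mm above its underside; z up.
- foam: Fixed, its flat top 12 mm above the table; origin at the centre of its underside (on the table). Packing base of white foam, 140 mm square, with a 20 mm square block at each corner rising 14 mm above the top. The glass tube's station.
- felt: Fixed, its flat top 12 mm above the table; origin at the centre of its underside (on the table). Polishing pad, 130 mm square, a wooden board with a grey felt face. The bronze collar's station.
- tester: Fixed, its flat top 12 mm above the table; origin at the centre of its underside (on the table). Test plate, oblong aluminium, 180 mm long (its x axis) by 90 mm wide (y), black rubber in the middle, and at each end two brass posts 10 mm in diameter rising 12 mm above the top, 79 mm from the centre. The driver box's station: the box's long side lies along the plate's long side.
- turntable: Fixed, its flat top 12 mm above the table; origin at the centre of its underside (on the table). Round steel turntable, 136 mm in diameter; it does not turn. The brass finial's station.
- card: Fixed, its flat top 12 mm above the table; origin at the centre of its underside (on the table). Plain corrugated cardboard sheet, 140 mm (its x axis) by 110 mm (y), empty at the start: the free spot for parking a part.
Mind the look-alikes: they are no part of the job. What is shaped like the part that bears glass_mid but orange or purple is not meant. What is shaped like the part that bears finial_mid but green or orange is not meant.

How it is judged:
At the end, for the whole second after the job is handed in: Glass tube on the foam base, collar on the polishing pad, driver box on the test plate (long sides within 0.3 rad), finial on the turntable: each within 15 mm of its station's centre seen from above, resting on its top (height within 4 mm), upright within 0.1 rad, at rest (horizontal distance between glass_mid and foam below 0.015 m and z of glass_mid in the frame of foam between 0.043 and 0.051 m and angle between each of glass_mid, collar_mid, driver_mid, finial_mid's own z axis and vertical below 0.1 rad and linear speed of each of glass, collar, driver, finial below 0.02 m/s and horizontal distance between collar_mid and felt below 0.015 m and z of collar_mid in the frame of felt between 0.0305 and 0.0385 m and horizontal distance between driver_mid and tester below 0.015 m and z of driver_mid in the frame of tester between 0.026 and 0.034 m and horizontal distance between finial_mid and turntable below 0.015 m and z of finial_mid in the frame of turntable between 0.0455 and 0.0535 m and angle between the x axis of driver_mid and the x axis of tester, either way round below 0.3 rad); the robot touches nothing.
It fails at once if the glass tube fell over (tilted more than 0.6 rad) (angle between glass_mid's own z axis and vertical above 0.6 rad).
It also fails if it takes over 128 s, if anything falls off the work surface, if the arm or the gripper's body presses on something with over 40 N, if the wrist force passes 120 N, or if a joint passes its speed limit or range.

## Working session

There is one attempt and no reset: what is moved stays moved. The work goes in short steps, each a Python script; the robot and the scene stay as the last script left them, time stands still between calls to the robot, and variables do not carry over. Pictures are saved under pics/ and viewed, at most 14 in all, crops included, and the job is handed in when it is done.

```bash
mkdir -p pics; python3 - <<'E'
from plant import r, imaging
import cv2
for c in ("top","side"):
    p=imaging.capture(c); cv2.imwrite(f"pics/{c}0.png",p["pixels"][:,:,::-1]); print(c,p["K"].round(1).tolist(),p["T"].round(3).tolist())
    for n in ["glass_mid","collar_mid","driver_mid","finial_mid","foam","felt","tester","turntable","card"]:
        print(n,[(round(d["confidence"],2),[int(v) for v in d["point"]],int(d["region"].sum())) for d in imaging.cut_out(n,c)])
print(r.observe()["time"])
E
```

```text
top [[414.1, 0.0, 280.4], [0.0, 414.1, 209.5], [0.0, 0.0, 1.0]] [[0.027, -0.989, 0.148, 0.382], [-0.999, -0.029, -0.012, 0.049], [0.016, -0.148, -0.989, 0.95], [0.0, 0.0, 0.0, 1.0]]
glass_mid [(0.86, [301, 237], 261), (0.75, [262, 120], 575), (0.59, [223, 181], 354)]
collar_mid [(0.67, [145, 231], 466)]
driver_mid [(0.67, [246, 411], 971)]
finial_mid [(0.75, [122, 303], 330), (0.57, [162, 418], 324), (0.54, [150, 369], 308)]
foam [(0.98, [152, 357], 3112)]
felt [(0.63, [242, 397], 2377)]
tester [(0.68, [240, 191], 2688), (0.47, [151, 237], 2057)]
turntable [(0.73, [149, 237], 2134)]
card [(0.59, [233, 303], 3109), (0.55, [249, 412], 899)]
side [[465.7, 0.0, 283.3], [0.0, 465.7, 212.5], [0.0, 0.0, 1.0]] [[-0.973, -0.095, 0.212, 0.317], [-0.231, 0.465, -0.855, 0.923], [-0.017, -0.88, -0.474, 0.539], [0.0, 0.0, 0.0, 1.0]]
glass_mid [(0.8, [265, 292], 1235), (0.59, [331, 326], 1725), (0.58, [246, 378], 1040)]
collar_mid [(0.58, [241, 210], 828)]
driver_mid [(0.69, [172, 341], 604), (0.35, [173, 255], 373)]
finial_mid [(0.67, [205, 208], 376), (0.56, [162, 272], 293), (0.48, [240, 211], 824)]
foam [(0.73, [191, 253], 1323)]
felt [(0.68, [172, 340], 631), (0.63, [289, 294], 2373), (0.59, [183, 333], 704)]
tester [(0.97, [289, 288], 2370), (0.69, [184, 335], 696)]
turntable [(0.88, [254, 215], 1289)]
card []
1.0
```

View pics/top0.png

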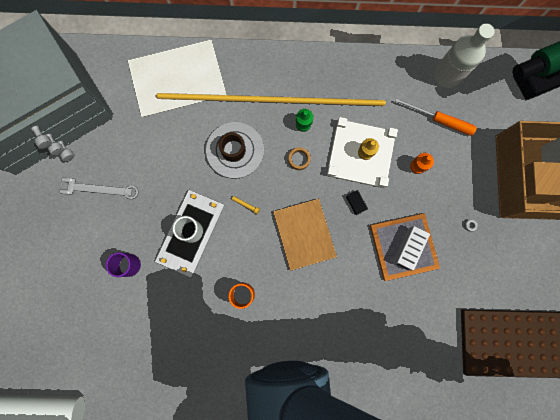

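View pics/side0.png

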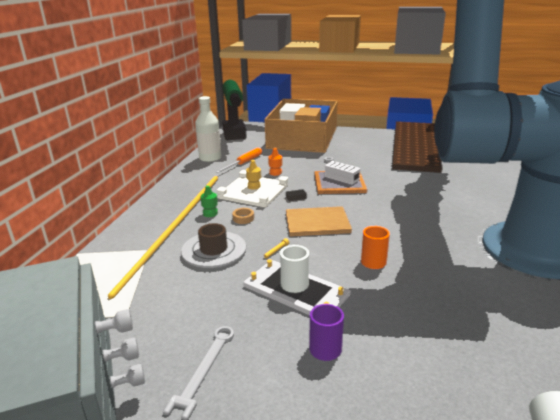

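The top view shows these parts and stations (col,row):
- **Glass candidates:** white (187,229) on the test plate, purple (122,265), orange (241,295). White is the part.
- **Finial candidates:** brass (369,149) on the foam, green (304,119), orange (423,163). Brass is the part.
- **Collar:** dark ring at (232,147) on the turntable. The small copper ring at (299,158) is clutter.
- **Driver:** (410,247) on the felt pad.
- **Card:** (304,234), empty.

Next I'll rectify the top view to the station plane for a metric close crop.

```bash
cat > h.py <<'E'
from plant import r, imaging
import numpy as np, cv2
def px2w(p,u,v,z):
    d=p["T"][:3,:3]@np.linalg.solve(p["K"],[u,v,1.]); o=p["T"][:3,3]
    return o+d*(z-o[2])/d[2]
def w2px(p,X):
    c=np.linalg.inv(p["T"])@np.r_[X,1]; q=p["K"]@c[:3]; return q[:2]/q[2]
def rectify(p,z,x0,x1,y0,y1,s=1000):
    """image of plane z; row 0 = x1, col 0 = y1 ; s px per m"""
    W,H=int((y1-y0)*s),int((x1-x0)*s)
    dst=np.float32([[0,0],[W,0],[W,H],[0,H]])
    src=np.float32([w2px(p,[x,y,z]) for x,y in ((x1,y1),(x1,y0),(x0,y0),(x0,y1))])
    return cv2.warpPerspective(p["pixels"][:,:,::-1],cv2.getPerspectiveTransform(src,dst),(W,H),flags=cv2.INTER_CUBIC)
E
python3 - <<'E'
from h import *
p=imaging.capture("top")
im=rectify(p,0.012,.28,.72,-.36,.38)
for k in range(0,740,50): cv2.line(im,(k,0),(k,439),(255,255,0) if (380-k)%100==0 else (120,120,0),1)
for k in range(20,440,50): cv2.line(im,(0,k),(739,k),(120,120,0),1)
cv2.imwrite("pics/rect.png",im)
for n in ["collar_mid","driver_mid","finial_mid","glass_mid","foam","felt","turntable","card","tester"]:
    for d in imaging.cut_out(n,"top"):
        c=cv2.minAreaRect(np.argwhere(d["region"])[:,::-1].astype(np.float32)); print(n,px2w(p,*c[0],.012)[:2].round(3),np.round(c[1]),round(c[2]),round(d["confidence"],2))
E
```

```text
collar_mid [0.667 0.155] [29. 25.] 63 0.82
collar_mid [ 0.443 -0.261] [23. 42.] 25 0.65
driver_mid [ 0.441 -0.262] [24. 44.] 26 0.96
finial_mid [ 0.739 -0.012] [22. 16.] 90 0.89
finial_mid [ 0.674 -0.164] [16. 22.] 45 0.75
finial_mid [ 0.642 -0.289] [17. 24.] 45 0.61
finial_mid [0.464 0.243] [41. 81.] 25 0.22
glass_mid [0.326 0.119] [24. 23.] 90 0.69
glass_mid [0.388 0.386] [34. 23.] 0 0.68
glass_mid [0.471 0.247] [30. 24.] 27 0.58
foam [ 0.664 -0.15 ] [61. 60.] 11 0.58
felt [ 0.446 -0.246] [61. 58.] 74 0.9
turntable [0.66  0.149] [56. 57.] 90 0.81
turntable [ 0.664 -0.15 ] [62. 61.] 11 0.15
card [ 0.468 -0.018] [62. 48.] 74 0.91
tester [0.463 0.243] [41. 81.] 24 0.83
```

View pics/rect.png

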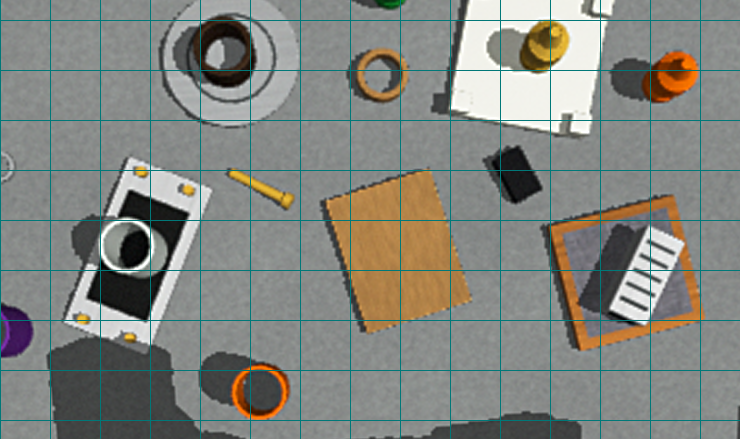

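The rectified view is 1 mm/px, with x = 0.72 − row/1000 and y = 0.38 − col/1000. It confirms:
- white tube at (133,245) on the plate
- brass finial at (545,40) on the foam
- collar at (224,50)
- driver at (648,275)
- clear card centred at (398,250)

To break the cycle I'll park the collar, the steadiest part, on the card. First a look from the wrist above it.

```bash
cat >> h.py <<'E'
def R(yaw):
    y=np.array([np.cos(yaw),np.sin(yaw),0]); z=np.array([0,0,-1.]); return np.c_[np.cross(y,z),y,z]
def pose(x,y,zg): return [x,y,zg+.054]   # grasp point height -> TCP
def yawfix(x,y,zg,yaw):
    """pick of the two equal grasps the one with the smaller last-joint angle"""
    c=[(abs(q[5]),w) for w in (yaw,yaw+np.pi) if (q:=r.solve_ik(pose(x,y,zg),R(w))) is not None]
    return min(c)[1]
E
python3 - <<'E'
from h import *
for yaw in np.arange(0,3.1,.4):
    print(round(yaw,1),[None if (q:=r.solve_ik(pose(.659,.151,z),R(w))) is None else round(q[5],2) for w in (yaw,yaw+np.pi) for z in (.04,.25)])
w=yawfix(.659,.151,.20,np.pi/2)
r.movep(pose(.659,.151,.20),R(w))
p=imaging.capture("wrist"); cv2.imwrite("pics/w1.png",p["pixels"][:,:,::-1])
print(p["T"].round(3).tolist(),p["K"][0],r.observe()["time"],r.observe()["eef_pos"])
for n in ("collar_mid","turntable"):
    for d in imaging.cut_out(n,"wrist"):
        (c,a),s,_=cv2.minAreaRect(np.argwhere(d["region"])[:,::-1].astype(np.float32)); print(n,c,a,s,px2w(p,c,a,.057),px2w(p,c,a,.012),d["confidence"])
E
```

```text
0.0 [np.float64(1.7), np.float64(1.7), np.float64(-1.44), np.float64(-1.44)]
0.4 [np.float64(1.3), np.float64(1.3), np.float64(-1.84), np.float64(-1.84)]
0.8 [np.float64(0.9), np.float64(0.9), np.float64(-2.24), np.float64(-2.24)]
1.2 [np.float64(0.5), np.float64(0.5), np.float64(-2.64), np.float64(-2.64)]
1.6 [np.float64(0.1), np.float64(0.1), np.float64(-3.04), np.float64(-3.04)]
2.0 [np.float64(-0.3), np.float64(-0.3), np.float64(2.84), np.float64(2.84)]
2.4 [np.float64(-0.7), np.float64(-0.7), np.float64(2.44), np.float64(2.44)]
2.8 [np.float64(-1.1), np.float64(-1.1), np.float64(2.04), np.float64(2.04)]
[[0.001, 0.954, 0.299, 0.582], [1.0, -0.001, -0.001, 0.149], [-0.001, 0.299, -0.954, 0.324], [0.0, 0.0, 0.0, 1.0]] [319.82519541   0.         277.16218462] 4.6583 [0.65921116 0.15007122 0.25409792]
turntable 278.8000183105469 189.60000610351562 (131.4807891845703, 133.2696533203125) [0.6464546  0.15052683 0.057     ] [0.65729862 0.15070355 0.012     ] 0.88
turntable 363.83990478515625 25.920978546142578 (104.80062866210938, 101.60558319091797) [0.52219879 0.21342592 0.057     ] [0.51209713 0.22420548 0.012     ] 0.53
```

View pics/w1.png

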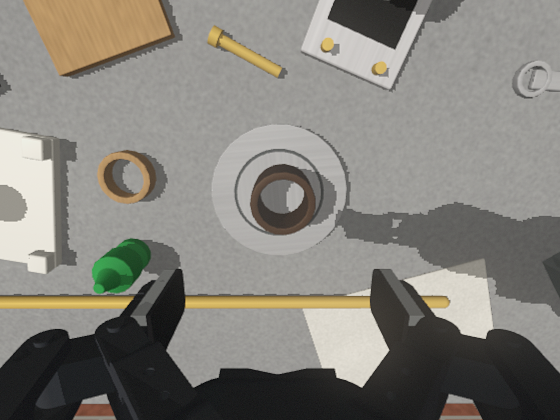

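The wrist view shows the collar standing in the middle of the turntable. Its top rim is at about (284,204), which puts it near x 0.659, y 0.152 and agrees with the top camera. Gripping it and parking it on the card.

```bash
cat >> h.py <<'E'
def pick(x,y,zg,yaw,width,force,hover=.18):
    w=yawfix(x,y,zg,yaw); r.movep(pose(x,y,hover),R(w)); r.set_gripper(min(.085,width+.025))
    r.line_to(pose(x,y,zg),vel=.15); r.set_gripper(0,force)
    o=r.observe(); print("grip",round(o["gripper_width"],4),round(o["grip_force"],1)); 
    r.line_to(pose(x,y,hover),vel=.15); o=r.observe(); print("lifted",round(o["gripper_width"],4),"t",round(o["time"],1))
def place(x,y,zg,yaw,width,hover=.18):
    w=yawfix(x,y,zg,yaw); r.movep(pose(x,y,hover),R(w))
    r.line_to(pose(x,y,zg+.008),vel=.15); r.pause(.2)
    hit=r.line_to(pose(x,y,zg-.003),vel=.02,threshold=5); z=r.observe()["eef_pos"][2]-.054
    r.set_gripper(min(.085,width+.025)); r.line_to(pose(x,y,hover),vel=.2)
    print("placed",hit,"zg",z.round(4),"t",round(r.observe()["time"],1))
def look(name,x=None,y=None,yaw=np.pi/2,z=.2):
    if x is not None: r.movep(pose(x,y,z),R(yawfix(x,y,z,yaw)))
    p=imaging.capture("wrist"); cv2.imwrite(f"pics/{name}.png",p["pixels"][:,:,::-1]); return p
E
python3 - <<'E'
from h import *
pick(.659,.152,.038,np.pi/2,.058,40)
place(.4695,-.018,.038,np.pi/2,.058)
# foam / finial look
p=look("w2",.655,-.155)
q=imaging.capture("top"); cv2.imwrite("pics/top2.png",rectify(q,.057,.40,.53,-.1,.06,3000))
for n in ("finial_mid","foam"):
    for d in imaging.cut_out(n,"wrist"):
        (c,a),s,_=cv2.minAreaRect(np.argwhere(d["region"])[:,::-1].astype(np.float32)); print(n,c,a,s,px2w(p,c,a,.05),px2w(p,c,a,.012),d["confidence"])
E
```

```text
grip 0.0566 43.5
lifted 0.0566 t 7.8
placed True zg 0.0396 t 11.7
finial_mid 422.7161865234375 272.2027282714844 (69.35163116455078, 39.987754821777344) [ 0.72258368 -0.01656128  0.05      ] [0.74282985 0.00271955 0.012     ] 0.75
finial_mid 140.01724243164062 179.7930908203125 (46.795223236083984, 62.57933044433594) [ 0.63349026 -0.27376802  0.05      ] [ 0.64133051 -0.29030223  0.012     ] 0.73
finial_mid 277.8500061035156 211.45001220703125 (46.169254302978516, 52.177581787109375) [ 0.66218762 -0.15425095  0.05      ] [ 0.67402387 -0.15414287  0.012     ] 0.66
foam 287.09100341796875 198.5019989013672 (153.7075653076172, 143.18930053710938) [ 0.65021484 -0.14610851  0.05      ] [ 0.66038393 -0.14486663  0.012     ] 0.78
```

View pics/w2.png

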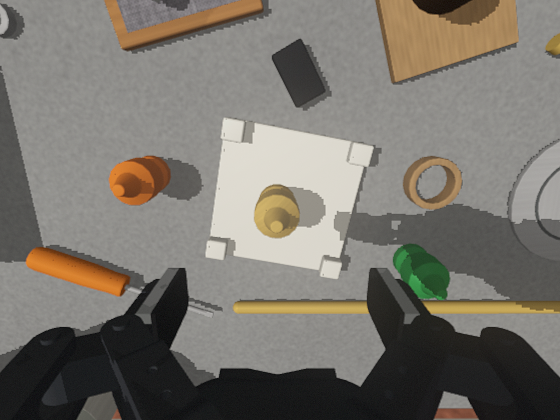

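The wrist view shows the brass finial at (277,211), about (0.662, −0.154). The foam's corner blocks average (285,200), about (0.659, −0.147). The collar sits on the card. Next: finial to the turntable, then look at the glass.

```bash
python3 - <<'E'
from h import *
p=imaging.capture("wrist"); print("tip",px2w(p,277,223,.085)); print("foam",px2w(p,285.5,200,.026))
pick(.662,-.154,.050,np.pi/2,.040,35)
place(.659,.150,.050,np.pi/2,.040)
p=look("w3",.46,.244)
for n in ("glass_mid","tester"):
    for d in imaging.cut_out(n,"wrist"):
        (c,a),s,_=cv2.minAreaRect(np.argwhere(d["region"])[:,::-1].astype(np.float32)); print(n,c,a,s,px2w(p,c,a,.082),px2w(p,c,a,.047),px2w(p,c,a,.012),d["confidence"])
E
```

```text
tip [ 0.66199367 -0.15482504  0.085     ]
foam [ 0.65930407 -0.14667669  0.026     ]
grip 0.0391 35.6
lifted 0.0387 t 15.8
placed True zg 0.0514 t 19.7
glass_mid 273.5 211.0 (76.0, 63.0) [0.45922429 0.24000655 0.082     ] [0.47018161 0.23954276 0.047     ] [0.48113893 0.23907896 0.012     ] 0.9
glass_mid 117.01896667480469 36.204429626464844 (109.78437805175781, 73.23286437988281) [0.33554019 0.13475173 0.082     ] [0.32856261 0.11902539 0.047     ] [0.32158503 0.10329905 0.012     ] 0.69
glass_mid 440.0 115.5 (69.0, 98.0) [0.38687696 0.36058487 0.082     ] [0.3873435  0.37760561 0.047     ] [0.38781005 0.39462635 0.012     ] 0.62
tester 283.06317138671875 188.2677001953125 (95.37866973876953, 178.0067901611328) [0.4407963 0.2474695 0.082    ] [0.44908146 0.24808788 0.047     ] [0.45736661 0.24870625 0.012     ] 0.95
```

View pics/w3.png

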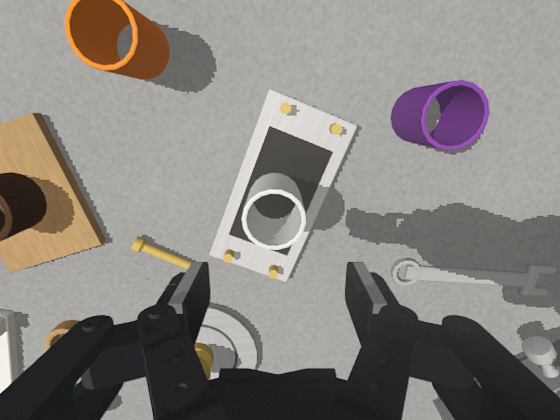

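The rim of the white glass is at (274,219), about (0.467, 0.240). The plate's posts are at (286,108), (336,129), (229,256) and (273,272). The purple and orange tubes are well clear. Next: glass to the foam, then look at the driver.

```bash
python3 - <<'E'
from h import *
p=imaging.capture("wrist"); print("rim",px2w(p,274,219,.082)); 
P=[px2w(p,u,v,.024) for u,v in ((286,108),(336,129),(229,256),(273,272))]; print("posts",np.round(P,3).tolist(),np.mean(P,0))
pick(.467,.240,.057,np.pi/2,.052,30)
place(.660,-.1475,.057,np.pi/2,.052)
p=look("w4",.435,-.25)
for n in ("driver_mid","felt"):
    for d in imaging.cut_out(n,"wrist"):
        (c,a),s,_=cv2.minAreaRect(np.argwhere(d["region"])[:,::-1].astype(np.float32)); print(n,c,a,s,px2w(p,c,a,.048),px2w(p,c,a,.012),d["confidence"])
E
```

```text
rim [0.46670976 0.24018656 0.082     ]
posts [[0.382, 0.251, 0.024], [0.4, 0.296, 0.024], [0.527, 0.193, 0.024], [0.545, 0.238, 0.024]] [0.46342124 0.24453724 0.024     ]
grip 0.0506 31.5
lifted 0.0502 t 23.6
placed True zg 0.0581 t 27.9
driver_mid 274.70001220703125 202.59999084472656 (47.404640197753906, 100.623046875) [ 0.43694592 -0.25292162  0.048     ] [ 0.447188   -0.25322042  0.012     ] 0.67
felt 281.5257568359375 197.27383422851562 (126.64372253417969, 134.85067749023438) [ 0.43201203 -0.24683456  0.048     ] [ 0.44160932 -0.24633786  0.012     ] 0.62
```

View pics/w4.png

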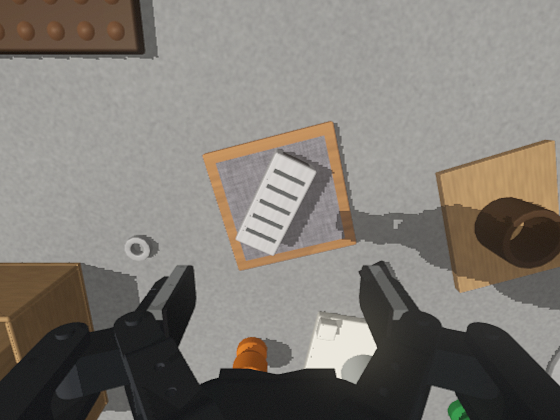

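The driver's top face is centred at (277,206). Combined with the top camera that gives about (0.442, −0.2525), long-axis yaw −0.465. The felt centre is about (0.445, −0.245), and the collar is standing on the card. Next: driver to the plate, collar to the felt, then check.

```bash
python3 - <<'E'
from h import *
pick(.442,-.2525,.034,np.pi/2-.465,.040,35)
place(.464,.2435,.034,np.pi/2-.378,.040)
pick(.4695,-.018,.038,np.pi/2,.058,40)
place(.445,-.245,.038,np.pi/2,.058)
look("w5",.455,.0,z=.28)
q=imaging.capture("top"); im=rectify(q,.012,.28,.75,-.36,.38)
cv2.imwrite("pics/rect5.png",im)
E
```

```text
grip 0.0398 36.2
lifted 0.0397 t 32.4
placed True zg 0.0351 t 37.1
grip 0.0562 42.5
lifted 0.0561 t 41.1
placed True zg 0.0391 t 44.9
```

View pics/rect5.png

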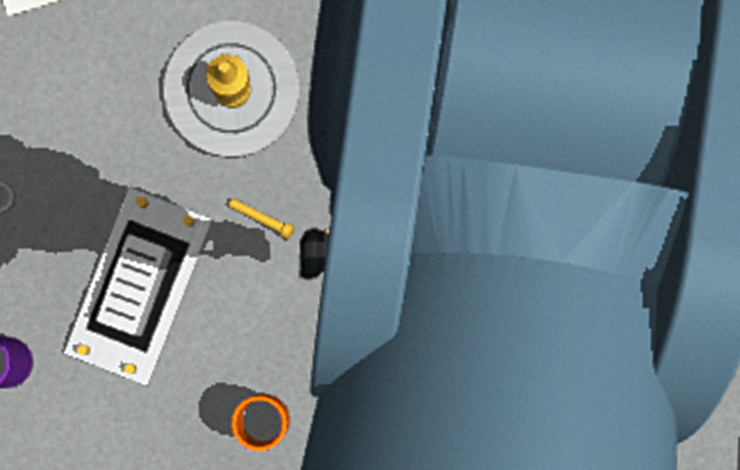

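The finial stands in the turntable's rings at (230,85), and the driver lies along the plate at (132,287). The arm hides the other two, so I'll swing it aside and check those.

```bash
python3 - <<'E'
from h import *
r.movep(pose(.2,.5,.25),R(np.pi*.85))
q=imaging.capture("top"); im=rectify(q,.012,.38,.75,-.36,-.05,1600)
cv2.imwrite("pics/rect6.png",im); print(r.observe()["time"])
E
```

```text
48.075
```

View pics/rect6.png

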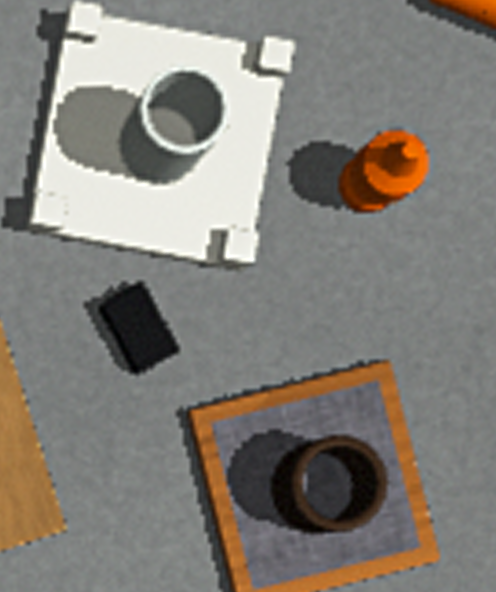

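The glass rim at (183,112) puts the tube at about (0.658, −0.148), within about 6 mm of the foam centre. The collar rim at (338,484) puts it at (0.444, −0.246), about 4 mm from the felt centre. Both stand upright, so I'm handing in.

```bash
python3 -c "
from plant import r
print(r.sign_off())"
```

```text
the job is handed in; nothing more can be done
None
```

I handed the job in at about 48 s: all four lamp parts stand upright on their own stations, each within roughly 10 mm of centre by my camera measurements; the hand-in call gave no verdict.

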